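# Latch the lid of the glass storage box

## Robot

A 7-joint arm with a two-finger parallel gripper is mounted at the origin on a cart in front of the work surface, level with it; the furniture and walls round the work are solid. World frame = base frame: x ahead of the robot, y to its left, z up, the work surface at z = 0. Lengths are in m, angles in degrees, forces in N, time in s.
With the tool pointing down it reaches from about 0.4 to 0.85 m from the base axis. Payload 10.4 kg.
Tool frame: the origin (TCP) lies at the centre of the arm's flange, where the gripper is bolted on; the fingertips stand 173 mm ahead of it and the grasp point (between the pads) lies 155 mm ahead of it; z points along the fingers, y is the line along which they close (so a half turn about z gives the same grasp; the last joint's range is limited). The gripper opens to 85 mm and grips with 20 to 120 N. Pads are 22 mm wide; open, the fingers measure 114 mm over their backs; the gripper's body (76 mm by 85 mm) begins 54 mm behind the grasp point. The pads swing forward as they close: fully open they stand 13 mm farther back than shut.
Start: joints at [-73.258, 19.034, -3.707, 83.658, 1.238, 77.344, -5.071], TCP at [0.194, 0.594, 0.405] pointing down, gripper open.
Joint ranges: [-148.97, 148.97], [-28.65, 121.19], [-84.17, 76.75], [9.2, 138.47], [-72.65, 252.65], [3.7, 117.97], [-149.18, 149.18]. Speed limits (degrees/s): [127.2, 127.2, 159.86, 159.86, 180, 180, 180].

## Interface

Orientations are given as a 3x3 rotation matrix whose columns are the frame's x, y, z axes.
In Python, from cell import arm gives the robot as it stands.
- The arm moves only by the tool carry_out, never from a script. Its argument "series" is a list of rows, each a list of 7 numbers: the finger opening in cm, from 0 to 8.54, then the shift along the tool's x, y, z in cm, then the turn, a rotation vector about the tool's x, y, z in rad. In form: [[grip, tx, ty, tz, ax, ay, az], ...]. A call has 1 to 5 rows; each row is the pose to reach, as a shift and turn from the pose commanded when the call began, along the tool's axes at that moment; what a row does not reach only later rows make up. A row lasts 1/10 s, in which the tool goes at most 50 mm and 8.59 degrees, less where a joint would pass 70% of its speed; a pose out of reach is approached as far as the arm can. A call with a gripper value outside its range is refused whole. The fingers move at their own pace and stop on an object; the grip force is fixed at half the most. Time passes only in rows, so rows that repeat a pose let the fingers close. It gives the time, the measured TCP pose, the force, the opening and the grip force at its end, in the units of the state.
- arm.state(): the state, without advancing time (a new reading comes with each control period).
- arm.grab_frame(name): name is "scene" or "top"; returns (picture, depth): 480x640x3 uint8, blue, green, red; 480x640 float32, m along the optical axis (not along the pixel's ray), 0 where there is no reading.
- arm.calibration(name): a dict with "mtx" (3x3 intrinsics, pixels), "world_from_camera" (4x4, takes a point from camera to world coordinates). Camera axes: x right, y down, z forward; pixel columns grow to the right and rows downward; lengths in m; the calibration is good to about 2 mm. A picture is of the moment at which its call begins. calibration takes no time and is no camera call.
- arm.finish_job(): hands the job in; it is judged then, once.
The state is a dict: "clock": time; "joint_pos": joint angles; "qvel": joint speeds; "joint_efforts": joint torques, N m; "eef_pos": TCP position; "tcp_rot": TCP orientation; "force": force on the tool from outside, world axes, zero at the start; "wrist_torque": the same for the moment, N m; "finger_gap": finger opening in m; "grasp_force": force on a finger pad.
Only numpy, scipy, OpenCV 4.12 (cv2) and the standard library are available. Lean on these libraries where they do the work, as an engineer would, in place of code of your own. Each camera call takes 0.05 s, during which the arm holds its last target. There are 200 camera calls.

## Task

Close up the glass storage box: push its lid down until it is fully home, then fold over each of the two hinged tabs on the lid's front edge and press it in until its hook is tucked beneath the rim of the box and the tab stays down flat. Do it all by pushing from outside with the fingertips: do not grip the tabs or lift anything, do not shove the box along the worktop or force it, and leave what is in it and everything round it where it is.

Things in the scene. Friction and masses are not known exactly. Their poses are not given: they have to be found in the camera images.
- keeper: clear glass storage box, 132 x 240 x 84 mm (x, y, z), 1.5 kg on rubber feet, loose, with a hinged white lid and two white tabs on the lid's front edge; a tea carton and a jar stand inside. Origin: centre of its underside; +x from the front (tabs, towards the robot) to the back (hinge), +y to the left, z up. A rim lip 5 mm thick runs round it at z = 76 mm, its front nose at x = -76 mm.
- keeper_lid (a joint): angle of the lid: 0 = fully home on the glass, growing as its front rises; starts at 0.35 to 0.6. A stiff hinge holds it wherever it is left; 1 to 2 N down at point lid_press moves it. The hinge line is parallel to the keeper's y, at keeper x = 74.5 mm, z = 90 mm. The tabs hook in only when the lid is home (less than about 1 mm up at the front).
- lid_press (a point): point on the lid's upper face, on its middle line (keeper y = 0), 100 mm forward of the hinge line. The lid is 257 mm wide; its upper face lies 96.6 mm above the worktop when shut (6.6 mm above the hinge line); its front edge is 152 mm forward of the hinge line, and 88 mm of it between the tabs are free.
- tab_left (a joint): angle of the left tab about its pin: 0 = hanging straight down, hooked under the rim; 1.57 = straight out forwards in the plane of the lid; limit 2.0. Starts at 1.3 to 1.9; light friction holds it where it is left. The pin runs along the lid's front edge, parallel to the keeper's y, 148 mm forward of the lid's hinge line: at keeper (-73.5, 69.5, 90) mm when the lid is shut.
- tab_left_pad (a point): middle of the outer face of the left tab, 24 mm below its pin when the tab hangs down; that face lies 7.5 mm outside the pin. Tab: white plastic plate 48 wide, 36 long, 3 thick, its free edge flared 4 mm outwards. With the lid home, under 1 N swings it until its hook meets the rim at 0.42 rad; 2 to 3 N here makes it click under, and it stays at 0.
- tab_right (a joint): angle of the right tab about its pin: 0 = hanging straight down, hooked under the rim; 1.57 = straight out forwards in the plane of the lid; limit 2.0. Starts at 1.3 to 1.9; light friction holds it where it is left. The pin runs along the lid's front edge, parallel to the keeper's y, 148 mm forward of the lid's hinge line: at keeper (-73.5, -69.5, 90) mm when the lid is shut.
- tab_right_pad (a point): middle of the outer face of the right tab, 24 mm below its pin when the tab hangs down; that face lies 7.5 mm outside the pin. Tab: white plastic plate 48 wide, 36 long, 3 thick, its free edge flared 4 mm outwards. With the lid home, under 1 N swings it until its hook meets the rim at 0.42 rad; 2 to 3 N here makes it click under, and it stays at 0.
- tab_left_hook: upturned hook edge, its shelf and the stiffening ribs on the inner side of the left tab (the side towards the glass), not to be touched. Origin: middle of the hook edge, 17 mm from the pin; z along the tab towards the pin, x from the outer face inwards.
- tab_right_hook: the same on the right tab.
- tea_carton: black tea carton, 68 x 136 x 69 mm, loose inside the storage box; leave it. Origin: centre of its underside.
- honey_jar: glass jar with grey lid, 60 mm across, 75 tall, loose inside the storage box; leave it. Origin: centre of its underside.
- mug: green and white mug, 78 mm across, 109 over the handle, 101 tall, to the left of the storage box; leave it. Origin: centre of its underside.
- spice_jar: spice jar with a red cap, 45 mm across, 109 tall, to the right of the storage box; leave it. Origin: centre of its underside.
- teaspoon: steel teaspoon, 134 x 29 x 12 mm, lying on the worktop; leave it. Origin: centre of its underside.
- jam_jar: jam jar, 66 mm across, 100 tall, standing on the worktop; leave it. Origin: centre of its underside.
- tumbler: drinking glass, 81 mm across, 91 tall, standing on the worktop; leave it. Origin: centre of its underside.
- squeeze_bottle: sauce bottle, 52 x 82 x 180 mm, standing on the worktop; leave it. Origin: centre of its underside.
Not all that is in view belongs to the job. What is shaped like the honey_jar but yellow is not meant.

How it is judged:
By the outcome, as a careful person would: the job done as asked, in the order asked, and still so for the second after the job is handed in, with the robot touching nothing.
It also fails if it takes over 50 s, if anything falls off the work surface, if the arm or the gripper's body presses on something with over 40 N, if the wrist force passes 120 N, or if a joint passes its speed limit or range.

## Working session

There is one attempt and no reset: what is moved stays moved. The work goes in short steps, Python scripts to look and compute and a tool call to move; the robot and the scene stay as the last step left them, time stands still between calls to the robot, and variables do not carry over. Pictures are saved under pics/ and viewed, at most 10 in all, crops included, and the job is handed in when it is done.

Besides the shell and the picture viewer there is one more tool, called after "Call:" in YAML: its name, and indented under it one key for each argument. carry_out: Moves the arm, as the interface text tells. Its arguments: {"type":"object","properties":{"series":{"type":"array"}},"required":["series"]}

```bash
mkdir -p pics; ls; cat > h.py <<'E'
import numpy as np, cv2
from cell import arm
def cal(n):
    c=arm.calibration(n); return np.array(c["mtx"]),np.array(c["world_from_camera"])
def pts(n,d):
    K,T=cal(n); v,u=np.mgrid[0:480,0:640]
    P=np.stack([(u-K[0,2])/K[0,0]*d,(v-K[1,2])/K[1,1]*d,d],-1)
    return P@T[:3,:3].T+T[:3,3]
E
python3 - <<'E'
from h import *
for n in("scene","top"):
    p,d=arm.grab_frame(n); cv2.imwrite(f"pics/{n}0.png",p); np.save(f"{n}0.npy",d); print(n,cal(n)[1].round(3).tolist(),cal(n)[0][0,0],(d>0).mean())
s=arm.state(); print(s)
E
```

```text
pics
scene [[0.76, -0.314, 0.569, -0.301], [-0.65, -0.345, 0.677, -1.056], [-0.017, -0.884, -0.467, 0.792], [0.0, 0.0, 0.0, 1.0]] 604.749775364366 0.9832779947916667
top [[-0.17, -0.911, 0.376, 0.076], [-0.985, 0.159, -0.061, 0.079], [-0.004, -0.381, -0.925, 1.301], [0.0, 0.0, 0.0, 1.0]] 513.0386806322723 0.9958723958333333
{'clock': 0.1, 'joint_pos': array([-73.25825627,  19.06859555,  -3.70483938,  83.70068727,
         1.2388041 ,  77.34573946,  -5.06961782]), 'qvel': array([ 0.00794296, -0.1241142 , -0.08452114, -0.17837215,  0.00714879,
       -0.0307176 , -0.05004231]), 'joint_efforts': array([ 1.68784496e-03, -6.26738548e+01,  4.93472291e-02, -3.92434859e+01,
        1.64129067e-02,  6.90919798e-03, -7.03177463e-06]), 'eef_pos': array([0.19349579, 0.59416813, 0.40399685]), 'tcp_rot': array([[-9.50860643e-01,  3.09619020e-01, -3.15859400e-04],
       [ 3.09619167e-01,  9.50859795e-01, -1.27333064e-03],
       [-9.39093808e-05, -1.30855612e-03, -9.99999139e-01]]), 'force': array([0.09480961, 0.40848444, 0.41757399]), 'wrist_torque': array([ 0.03733335, -0.03413496, -0.01982847]), 'grasp_force': 0.0, 'finger_gap': 0.08541538918045564}
```

View pics/scene0.png

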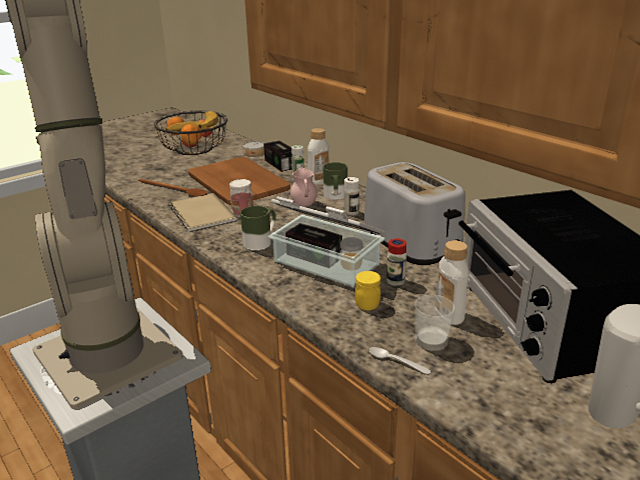

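View pics/top0.png

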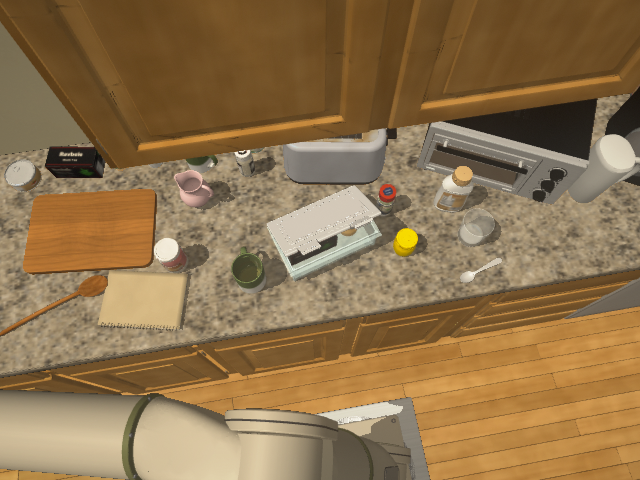

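The scene view shows the glass box around (328,250), with its white lid nearly edge-on. The top view shows the open lid around (325,220), with one tab at (305,246) and the other near (372,218). The yellow jar at (405,242) is the decoy. Next I measure the lid plane and the box from the top view's depth.

```bash
python3 - <<'E'
from h import *
p=cv2.imread("pics/top0.png"); d=np.load("top0.npy"); P=pts("top",d)
c=p[170:290,250:400]; cv2.imwrite("pics/crop1.png",cv2.resize(c,(750,600),interpolation=cv2.INTER_CUBIC))
hsv=cv2.cvtColor(p,cv2.COLOR_BGR2HSV)
m=np.zeros((480,640),bool); m[180:265,260:385]=1
m&=(hsv[...,1]<40)&(hsv[...,2]>140)&(P[...,2]>0.088)&(P[...,2]<0.2)
Q=P[m]; print(m.sum())
# plane ransac
rng=np.random.default_rng(0);best=0
for _ in range(400):
    a,b,c=Q[rng.choice(len(Q),3,False)]; n=np.cross(b-a,c-a); n/=np.linalg.norm(n)+1e-12
    k=abs((Q-a)@n)<.003
    if k.sum()>best: best=k.sum();K=k
I=Q[K]; o=I.mean(0); n=np.linalg.svd(I-o)[2][2]; n*=np.sign(n[2])
print(best,"c",o,"n",n,"tilt",np.arccos(n[2]), "dir deg",np.degrees(np.arctan2(n[1],n[0])))
f=np.array([n[0],n[1]])/np.hypot(n[0],n[1])  # normal leans toward back (+x of keeper)
l=np.array([-f[1],f[0]])
e=I[:,:2]@f; w=I[:,:2]@l
for nm,v in(("x",e),("y",w),("z",I[:,2])): print(nm,np.percentile(v,[0,1,50,99,100]).round(4))
box=cv2.minAreaRect(np.c_[e,w].astype(np.float32)); print(box)
O=Q[~K]; print("out",len(O))
for q in O[::max(1,len(O)//25)]: print((q[:2]@f).round(3),(q[:2]@l).round(3),q[2].round(3))
E
```

```text
3986
3452 c [ 0.59005495 -0.01376119  0.13906212] n [0.51085936 0.14523606 0.84730703] tilt 0.5599022468929328 dir deg 15.870320403299933
x [0.4799 0.49   0.5623 0.6325 0.6352]
y [-0.3062 -0.3028 -0.172  -0.0531 -0.0501]
z [0.0917 0.0945 0.1401 0.1864 0.1948]
((0.5575141310691833, -0.1780817061662674), (0.1549384742975235, 0.2561550438404083), 0.2166556566953659)
out 534
0.636 -0.3 0.088
0.61 -0.227 0.116
0.636 -0.171 0.089
0.552 -0.251 0.15
0.587 -0.185 0.121
0.503 -0.295 0.169
0.502 -0.281 0.172
0.493 -0.263 0.196
0.586 -0.126 0.129
0.55 -0.172 0.153
0.492 -0.238 0.2
0.488 -0.244 0.196
0.536 -0.176 0.152
0.488 -0.228 0.194
0.506 -0.202 0.171
0.528 -0.151 0.158
0.504 -0.176 0.171
0.507 -0.159 0.171
0.505 -0.15 0.171
0.503 -0.144 0.17
0.501 -0.112 0.182
0.489 -0.119 0.192
0.499 -0.093 0.184
0.509 -0.074 0.168
0.504 -0.071 0.171
0.502 -0.065 0.167
```

View pics/crop1.png

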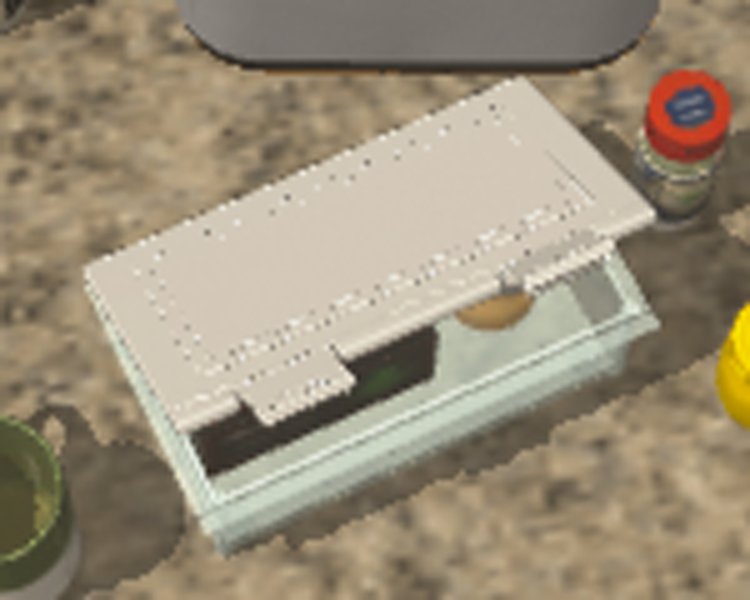

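The crop shows the lid tilted up about 0.56 rad. The left tab, at top px (310,247), is roughly in the plane of the lid. The right tab, at px (362,222), is raised more. Through the glass I can see the black tea carton and the honey jar. The box under the white lid is the keeper. The yellow jar outside at (405,242) and the other carton and jars are not part of the job.

Next I check the pose against the rim corners and write the planner.

```bash
cat >> h.py <<'E'
from scipy.spatial.transform import Rotation as Rn
YAW=np.radians(16.0); HF=.6296; W=-.178
fa=np.radians(15.87)
ORG=np.array([np.cos(fa)*(HF-.0745)-np.sin(fa)*W, np.sin(fa)*(HF-.0745)+np.cos(fa)*W,0])
RK=Rn.from_euler('z',YAW).as_matrix()
def k2w(p): return ORG+RK@(np.array(p)/1000)
def w2k(P): return (P-ORG)@RK*1000
def goal(tip,pitch):
    """tip: keeper mm of fingertip centre; pitch deg: tip leading towards keeper +x"""
    a=np.radians(pitch); z=np.array([np.sin(a),0,-np.cos(a)]); y=np.array([0,1.,0])
    R=RK@np.c_[np.cross(y,z),y,z]
    return k2w(tip)-.173*R[:,2],R
def rel(tip,pitch):
    s=arm.state(); p,R=goal(tip,pitch); R0=np.array(s["tcp_rot"])
    return np.r_[R0.T@(p-s["eef_pos"])*100, Rn.from_matrix(R0.T@R).as_rotvec()].round(3)
def tip():
    s=arm.state(); R=np.array(s["tcp_rot"]); return w2k(s["eef_pos"]+.173*R[:,2]).round(1), np.array(s["force"]).round(1)
E
python3 - <<'E'
from h import *
K,T=cal("top")
def ray(n,u,v,z):
    K,T=cal(n); r=T[:3,:3]@np.linalg.solve(K,[u,v,1]); return T[:3,3]+r*(z-T[2,3])/r[2]
print(ORG)
for n,u,v in(("top",293,270),("top",381,234)): print(n,w2k(ray(n,u,v,.081)).round(1))
d=np.load("top0.npy");P=pts("top",d);k=w2k(P.reshape(-1,3)).reshape(P.shape)
for nm,(u,v) in {"ltab":(310,247),"ltab end":(306,252),"rtab":(362,222),"rtabend":(368,220),"mugrim":(262,262),"cap":(387,190)}.items(): print(nm,k[v,u].round(0))
# tabs: points beyond lid front edge
t=.56
for s in(1,-1):
    m=np.zeros(d.shape,bool);m[200:265,260:390]=1
    q=k[m]; q=q[(abs(q[:,1]-s*69.5)<20)&(q[:,2]>120)]
    X=q[:,0]-74.5;Z=q[:,2]-90
    a=-X*np.cos(t)+Z*np.sin(t); b=X*np.sin(t)+Z*np.cos(t)
    o=a>155; 
    print(s,o.sum(),np.c_[a[o],b[o]].round(0)[::6].tolist())
print("above", rel((-25.5,0,165),0))
E
```

```text
[ 0.58261725 -0.01942025  0.        ]
top [-62.4 116.7  81. ]
top [ -72.6 -127.9   81. ]
ltab [-63.  68. 188.]
ltab end [-72.  82. 191.]
rtab [-63. -68. 198.]
rtabend [-66. -82. 201.]
mugrim [ 23. 174.  -5.]
cap [  22. -194.  107.]
1 125 [[155.0, 9.0], [163.0, 8.0], [164.0, 8.0], [164.0, 10.0], [170.0, 8.0], [164.0, 9.0], [180.0, 14.0], [160.0, 8.0], [172.0, 10.0], [180.0, 9.0], [159.0, 7.0], [172.0, 10.0], [176.0, 6.0], [164.0, 8.0], [180.0, 13.0], [162.0, 7.0], [177.0, 12.0], [182.0, 8.0], [180.0, 12.0], [179.0, 13.0], [181.0, 7.0]]
-1 105 [[155.0, 11.0], [158.0, 11.0], [176.0, 18.0], [176.0, 20.0], [161.0, 12.0], [178.0, 18.0], [158.0, 11.0], [179.0, 20.0], [168.0, 3.0], [177.0, 20.0], [166.0, 4.0], [168.0, 16.0], [179.0, 18.0], [163.0, 11.0], [178.0, 14.0], [178.0, 15.0], [177.0, 13.0], [175.0, 9.0]]
above [-5.3884e+01 -4.7714e+01  6.6670e+00 -1.0000e-03 -0.0000e+00 -5.9400e-01]
```

Call:
carry_out:
  series:
    - [0, -53.9, -47.7, 1, 0, 0, -0.594]
    - [0, -53.9, -47.7, 1, 0, 0, -0.594]
    - [0, -53.9, -47.7, 1, 0, 0, -0.594]
    - [0, -53.9, -47.7, 1, 0, 0, -0.594]
    - [0, -53.9, -47.7, 1, 0, 0, -0.594]

```text
clock: 0.6
eef_pos: [0.3185, 0.3811, 0.4011]
tcp_rot: [[-0.96, -0.281, -0.0], [-0.281, 0.96, 0.0], [0.0, 0.0, -1.0]]
force: [0.5, -0.2, -0.3]
finger_gap: 0.0125
grasp_force: 0.0
```

```bash
python3 -c "
from h import *
print(rel((-25.5,0,165),0),tip(),arm.state()['clock'],arm.state()['joint_pos'].round())"
```

```text
[-1.1547e+01 -4.5844e+01  6.3010e+00  0.0000e+00 -0.0000e+00  5.0000e-03] (array([-143.5,  457.8,  228.1]), array([ 0.5, -0.2, -0.3])) 0.6 [-55.   3.   0. 103.  -0.  74.  51.]
```

Call:
carry_out:
  series:
    - [0, -11.5, -45.8, 0.5, 0, 0, 0]
    - [0, -11.5, -45.8, 0.5, 0, 0, 0]
    - [0, -11.5, -45.8, 0.5, 0, 0, 0]
    - [0, -11.5, -45.8, 0.5, 0, 0, 0]
    - [0, -11.5, -45.8, 0.5, 0, 0, 0]

```text
clock: 1.1
eef_pos: [0.4439, 0.1645, 0.3986]
tcp_rot: [[-0.961, -0.276, 0.0], [-0.276, 0.961, 0.0], [-0.0, 0.0, -1.0]]
force: [1.2, 0.7, 0.4]
finger_gap: 0.0005
grasp_force: 0.0
```

Call:
carry_out:
  series:
    - [0, -5, -20, 0, 0, 0, 0]
    - [0, -5, -20, 0, 0, 0, 0]
    - [0, -5, -20, 0, 0, 0, 0]
    - [0, -5, -20, 0, 0, 0, 0]
    - [0, -5, -20, 0, 0, 0, 0]

```text
clock: 1.6
eef_pos: [0.5478, -0.0181, 0.3985]
tcp_rot: [[-0.963, -0.268, 0.0], [-0.268, 0.963, -0.003], [0.0, -0.003, -1.0]]
force: [0.3, 0.4, 0.1]
finger_gap: -0.0005
grasp_force: 0.0
```

```bash
python3 -c "
from h import *
print(rel((-25.5,0,165),0),tip(),arm.state()['clock'],arm.state()['joint_pos'].round())"
```

```text
[-7.730e-01 -1.066e+00  6.050e+00 -3.000e-03 -0.000e+00 -8.000e-03] (array([-33.2,  10.4, 225.5]), array([0.3, 0.4, 0.1])) 1.6 [-27.  10.  27.  97.  -4.  74. 106.]
```

Call:
carry_out:
  series:
    - [0, -0.8, -1, 3, 0, 0, -0.008]
    - [0, -0.8, -1, 5, 0, 0, -0.008]
    - [0, -0.8, -1, 6, 0, 0, -0.008]
    - [0, -0.8, -1, 6, 0, 0, -0.008]

```text
clock: 2.0
eef_pos: [0.5565, -0.0189, 0.3374]
tcp_rot: [[-0.959, -0.284, -0.003], [-0.284, 0.959, -0.0], [0.003, 0.001, -1.0]]
force: [0.0, 0.1, -0.1]
finger_gap: 0.0001
grasp_force: 0.0
```

```bash
python3 -c "
from h import *
print(rel((-25.5,0,165),0),tip(),arm.state()['clock'])
p,d=arm.grab_frame('scene');cv2.imwrite('pics/s1.png',cv2.resize(p[160:300,230:420],(760,560)))"
```

```text
[ 0.062 -0.766 -0.06   0.001 -0.003  0.008] (array([-25.4,   7.8, 164.4]), array([ 0. ,  0.1, -0.1])) 2.0
```

View pics/s1.png

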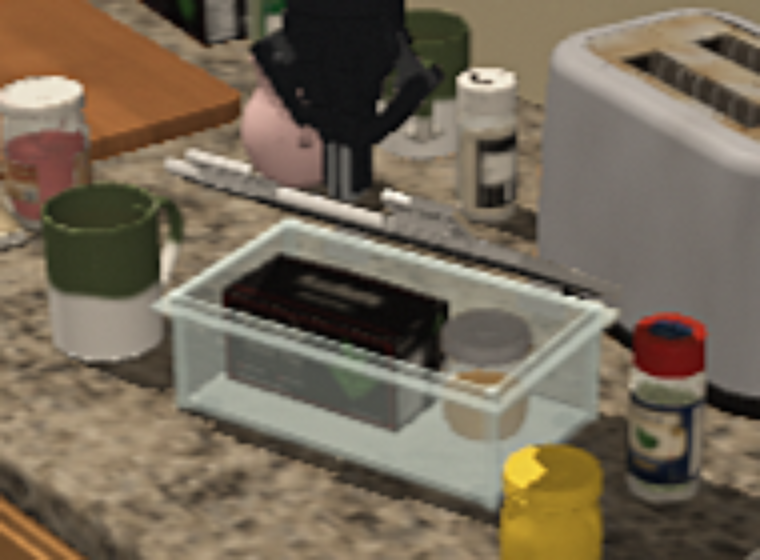

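The view shows the shut fingertips just above the middle of the lid, with the contents and neighbours clear of them. I now push the lid down along its arc.

Call:
carry_out:
  series:
    - [0, 0.5, 0, 0.8, 0, 0, 0]
    - [0, 1.0, 0, 1.6, 0, 0, 0]
    - [0, 1.4, 0, 2.4, 0, 0, 0]
    - [0, 1.7, 0, 3.3, 0, 0, 0]
    - [0, 2.0, 0, 4.1, 0, 0, 0]

```text
clock: 2.55
eef_pos: [0.5374, -0.0251, 0.2969]
tcp_rot: [[-0.959, -0.283, -0.0], [-0.283, 0.959, 0.0], [0.0, 0.0, -1.0]]
force: [0.4, 0.9, -0.0]
finger_gap: 0.0001
grasp_force: 0.2
```

```bash
python3 -c "
from h import *
print(tip(),arm.state()['clock'])"
```

```text
(array([-45. ,   7.1, 123.9]), array([ 0.4,  0.9, -0. ])) 2.55
```

Call:
carry_out:
  series:
    - [0, 0.2, 0, 0.8, 0, 0, 0]
    - [0, 0.3, 0, 1.5, 0, 0, 0]
    - [0, 0.4, 0, 2.1, 0, 0, 0]
    - [0, 0.4, 0, 2.5, 0, 0, 0]
    - [0, 0.4, 0, 2.6, 0, 0, 0]

```text
clock: 3.05
eef_pos: [0.5339, -0.0261, 0.2712]
tcp_rot: [[-0.959, -0.283, -0.001], [-0.283, 0.959, -0.0], [0.001, 0.0, -1.0]]
force: [0.6, -0.3, -0.2]
finger_gap: 0.0002
grasp_force: 0.2
```

```bash
python3 -c "
from h import *
print(tip(),arm.state()['clock'])
p,d=arm.grab_frame('scene');cv2.imwrite('pics/s2.png',cv2.resize(p[160:300,230:420],(760,560)))"
```

```text
(array([-48.8,   7. ,  98.2]), array([ 0.6, -0.3, -0.2])) 3.05
```

View pics/s2.png

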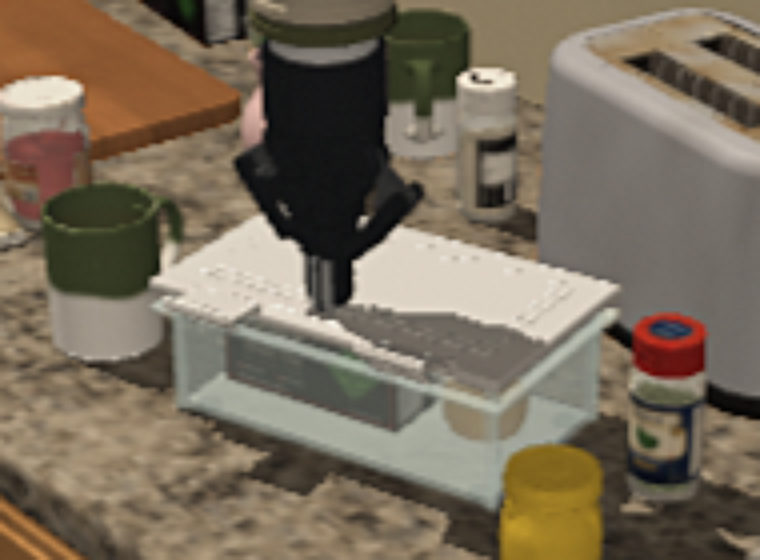

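The lid is nearly shut, with the fingertip on its front middle at crop (325,300). I press on until the force rises.

Call:
carry_out:
  series:
    - [0, 0, 0, 0.2, 0, 0, 0]
    - [0, 0, 0, 0.35, 0, 0, 0]
    - [0, 0, 0, 0.35, 0, 0, 0]

```text
clock: 3.4
eef_pos: [0.5342, -0.0261, 0.2685]
tcp_rot: [[-0.959, -0.283, 0.001], [-0.283, 0.959, 0.0], [-0.001, 0.0, -1.0]]
force: [-0.8, 0.3, 1.5]
finger_gap: 0.0002
grasp_force: 1.3
```

```bash
python3 -c "
from h import *
print(tip(),arm.state()['clock'])"
```

```text
(array([-48.3,   6.9,  95.5]), array([-0.8,  0.3,  1.5])) 3.4
```

Call:
carry_out:
  series:
    - [0, 0, 0, 0.15, 0, 0, 0]
    - [0, 0, 0, 0.3, 0, 0, 0]
    - [0, 0, 0, 0.3, 0, 0, 0]

```text
clock: 3.7
eef_pos: [0.5343, -0.0264, 0.268]
tcp_rot: [[-0.959, -0.283, 0.001], [-0.283, 0.959, 0.002], [-0.001, 0.001, -1.0]]
force: [-14.5, -0.2, 34.2]
finger_gap: 0.0001
grasp_force: 17.2
```

The lid is home: the force rose sharply at tip z of about 95 mm. I back off.

Call:
carry_out:
  series:
    - [0, 0, 0, -0.3, 0, 0, 0]
    - [0, 0, 0, -2, 0, 0, 0]
    - [0, 0, 0, -5, 0, 0, 0]
    - [0, 0, 0, -5, 0, 0, 0]

```text
clock: 4.1
eef_pos: [0.5351, -0.0263, 0.3186]
tcp_rot: [[-0.959, -0.283, 0.006], [-0.283, 0.959, 0.001], [-0.006, -0.001, -1.0]]
force: [0.6, 0.3, -0.1]
finger_gap: -0.0004
grasp_force: 0.0
```

```bash
python3 - <<'E'
from h import *
p,d=arm.grab_frame('top');P=pts('top',d);k=w2k(P.reshape(-1,3)).reshape(P.shape)
q=k.reshape(-1,3); 
m=(abs(q[:,1])<115)&(q[:,2]>85)&(q[:,2]<112)&(q[:,0]>-65)&(q[:,0]<70)
A=np.c_[q[m][:,:2],np.ones(m.sum())]; b=q[m][:,2]
for _ in range(3):
    c=np.linalg.lstsq(A,b,rcond=None)[0]; r=abs(A@c-b); A,b=A[r<3],b[r<3]
print(len(b),c,"z front/back",c@[-77,0,1],c@[74,0,1])
w=q[(q[:,2]>85)&(q[:,2]<112)&(q[:,0]>-78)&(q[:,0]<95)&(abs(q[:,1])<140)]
print(cv2.minAreaRect(w[:,:2].astype(np.float32)),np.percentile(w,[.5,99.5],0).round(1))
for s in(1,-1):
    t=q[(abs(q[:,1]-s*69.5)<22)&(q[:,0]<-80)&(q[:,0]>-120)&(q[:,2]>84)&(q[:,2]<130)]
    print(s,len(t),t[np.argsort(t[:,0])][::5].round(0).tolist())
print(tip(),arm.state()['clock'])
print(rel((-112,69.5,130),10))
cv2.imwrite('pics/t3.png',cv2.resize(p[170:290,250:400],(750,600)))
E
```

```text
1273 [ 2.66890544e-03 -9.15915549e-03  9.65026000e+01] z front/back 96.29709427936137 96.7000990009922
((2.1373367309570312, -0.2628936767578125), (159.41444396972656, 256.5609130859375), 0.20010870695114136) [[-76.8   1.7  88.5]
 [ 78.4 127.5 102.3]]
1 173 [[-107.0, 52.0, 101.0], [-106.0, 82.0, 98.0], [-106.0, 57.0, 104.0], [-105.0, 73.0, 101.0], [-105.0, 89.0, 97.0], [-104.0, 91.0, 106.0], [-102.0, 66.0, 98.0], [-101.0, 66.0, 103.0], [-100.0, 57.0, 97.0], [-99.0, 54.0, 98.0], [-98.0, 70.0, 93.0], [-98.0, 81.0, 98.0], [-97.0, 61.0, 102.0], [-96.0, 91.0, 100.0], [-96.0, 49.0, 98.0], [-95.0, 87.0, 99.0], [-94.0, 63.0, 96.0], [-93.0, 59.0, 97.0], [-92.0, 83.0, 103.0], [-92.0, 50.0, 97.0], [-91.0, 80.0, 103.0], [-90.0, 72.0, 97.0], [-90.0, 91.0, 97.0], [-89.0, 87.0, 98.0], [-88.0, 49.0, 100.0], [-87.0, 89.0, 97.0], [-87.0, 51.0, 99.0], [-86.0, 75.0, 97.0], [-85.0, 58.0, 97.0], [-84.0, 88.0, 94.0], [-84.0, 87.0, 100.0], [-83.0, 62.0, 96.0], [-82.0, 62.0, 102.0], [-81.0, 81.0, 93.0], [-81.0, 64.0, 93.0]]
-1 0 []
(array([-47.4,   6.7, 143.8]), array([-0.1, -0.7, -0.5])) 4.15
[ 9.358e+00  6.350e+00  1.612e+00  0.000e+00 -1.710e-01  8.000e-03]
```

View pics/t3.png

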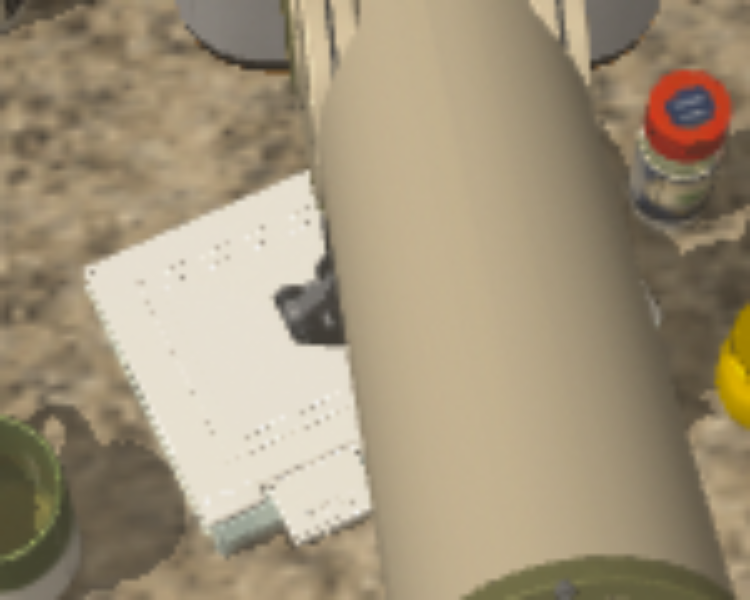

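The top view shows the lid flat, with depth giving z of about 96.3 mm at the front, so it is home. The left tab sticks straight out at crop (325,495), and the right one is hidden by the arm. I go to the left tab next.

Call:
carry_out:
  series:
    - [0, 3, 2, -1, 0, -0.05, 0]
    - [0, 6, 4, 0, 0, -0.1, 0]
    - [0, 8, 6, 0.5, 0, -0.171, 0.008]
    - [0, 9.2, 6.35, 1.2, 0, -0.171, 0.008]
    - [0, 9.2, 6.35, 1.4, 0, -0.171, 0.008]

```text
clock: 4.65
eef_pos: [0.426, 0.009, 0.2999]
tcp_rot: [[-0.947, -0.277, 0.162], [-0.272, 0.961, 0.048], [-0.169, 0.002, -0.986]]
force: [0.6, 0.0, -0.4]
finger_gap: 0.0
grasp_force: 0.0
```

```bash
python3 -c "
from h import *
print(tip(),arm.state()['clock'],arm.state()['joint_pos'].round())
for t in [(-110.5,69.5,98),(-111,69.5,86),(-109.3,69.5,77.8),(-105.2,69.5,71)]:print(rel(t,10))"
```

```text
(array([-113.6,   70.8,  129.4]), array([ 0.6,  0. , -0.4])) 4.65 [-31.  -6.  23. 124.   1.  52.  98.]
[ 3.150e-01 -1.010e-01  3.149e+00  2.000e-03 -5.000e-03  1.000e-03]
[ 5.670e-01 -1.030e-01  4.323e+00  2.000e-03 -5.000e-03  1.000e-03]
[ 5.38e-01 -1.05e-01  5.16e+00  2.00e-03 -5.00e-03  1.00e-03]
[ 2.48e-01 -1.06e-01  5.90e+00  2.00e-03 -5.00e-03  1.00e-03]
```

Call:
carry_out:
  series:
    - [0, 0.3, -0.1, 2.5, 0, 0, 0]
    - [0, 0.4, -0.1, 3.3, 0, 0, 0]
    - [0, 0.6, -0.1, 4.3, 0, 0, 0]
    - [0, 0.5, -0.1, 5.2, 0, 0, 0]
    - [0, 0.3, -0.1, 5.9, 0, 0, 0]

```text
clock: 5.15
eef_pos: [0.4353, 0.0097, 0.242]
tcp_rot: [[-0.947, -0.275, 0.163], [-0.271, 0.961, 0.047], [-0.17, 0.001, -0.985]]
force: [0.3, -0.1, 0.5]
finger_gap: -0.0005
grasp_force: 0.3
```

```bash
python3 -c "
from h import *
print(tip(),arm.state()['clock'],arm.state()['joint_pos'].round())
for t in [(-101.8,69.5,67.4),(-96.8,69.5,64),(-91.8,69.5,62)]:print(rel(t,10))
p,d=arm.grab_frame('scene');cv2.imwrite('pics/s4.png',cv2.resize(p[160:300,230:420],(760,560)))"
```

```text
(array([-104.2,   68.7,   71.5]), array([ 0.3, -0.1,  0.5])) 5.15 [-31.   1.  24. 126.  -3.  43. 102.]
[-0.103  0.086  0.445  0.001 -0.004 -0.   ]
[-0.538  0.086  0.865  0.001 -0.004 -0.   ]
[-9.960e-01  8.600e-02  1.147e+00  1.000e-03 -4.000e-03 -0.000e+00]
```

View pics/s4.png

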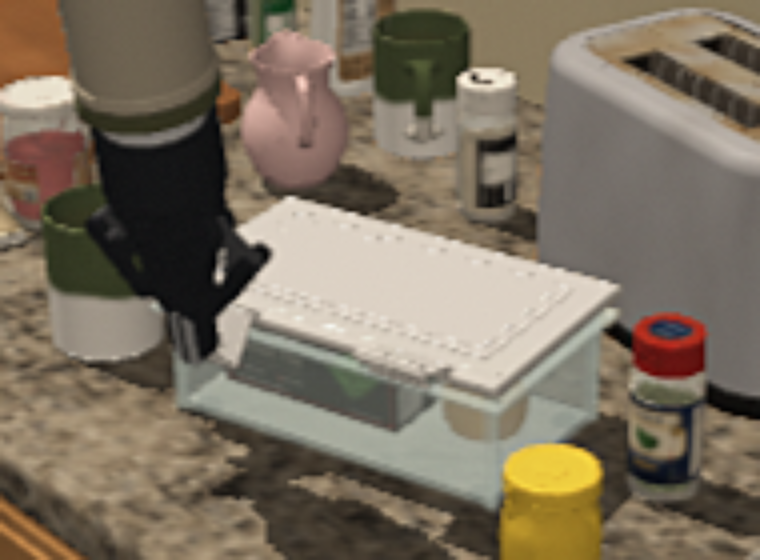

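The left tab is folded down to about 0.6 rad at crop (235,335), with the fingertip on its outer face and clear of the mug. I continue inward.

Call:
carry_out:
  series:
    - [0, -0.1, 0, 0.45, 0, 0, 0]
    - [0, -0.3, 0, 0.65, 0, 0, 0]
    - [0, -0.5, 0, 0.85, 0, 0, 0]
    - [0, -0.7, 0, 1.0, 0, 0, 0]
    - [0, -0.9, 0, 1.1, 0, 0, 0]

```text
clock: 5.7
eef_pos: [0.445, 0.0127, 0.2329]
tcp_rot: [[-0.947, -0.276, 0.162], [-0.272, 0.961, 0.047], [-0.169, 0.001, -0.986]]
force: [-2.4, -1.2, -1.3]
finger_gap: -0.0004
grasp_force: 1.0
```

```bash
python3 -c "
from h import *
print(tip(),arm.state()['clock'])
for t in [(-91.8,69.5,62),(-90,69.5,62)]:print(rel(t,10))"
```

```text
(array([-94.1,  69. ,  62.4]), array([-2.4, -1.2, -1.3])) 5.7
[-0.145  0.069  0.083  0.001 -0.005 -0.   ]
[-0.322  0.069  0.113  0.001 -0.005 -0.   ]
```

Call:
carry_out:
  series:
    - [0, -0.1, 0, 0, 0, 0, 0]
    - [0, -0.2, 0, 0.03, 0, 0, 0]
    - [0, -0.2, 0, 0.03, 0, 0, 0]

```text
clock: 6.0
eef_pos: [0.4474, 0.0134, 0.2335]
tcp_rot: [[-0.947, -0.276, 0.164], [-0.272, 0.961, 0.048], [-0.171, 0.001, -0.985]]
force: [0.2, -0.4, 0.5]
finger_gap: 0.0001
grasp_force: 0.1
```

```bash
python3 -c "
from h import *
print(tip(),arm.state()['clock'])"
```

```text
(array([-91.3,  68.9,  63. ]), array([ 0.2, -0.4,  0.5])) 6.0
```

The force dropped away, which suggests a click. A small nudge confirms, then I back off.

Call:
carry_out:
  series:
    - [0, -0.1, 0, 0, 0, 0, 0]
    - [0, -0.1, 0, 0, 0, 0, 0]

```text
clock: 6.2
eef_pos: [0.4479, 0.0136, 0.2334]
tcp_rot: [[-0.947, -0.276, 0.163], [-0.272, 0.961, 0.048], [-0.17, 0.001, -0.985]]
force: [-2.4, -1.9, 1.6]
finger_gap: 0.0002
grasp_force: 1.5
```

Call:
carry_out:
  series:
    - [0, 2, 0, -1, 0, 0, 0]
    - [0, 4, 0, -4, 0, 0, 0]
    - [0, 4, 0, -8, 0, 0, 0]
    - [0, 4, -5, -8, 0, 0, 0]
    - [0, 4, -10, -8, 0, 0, 0]

```text
clock: 6.7
eef_pos: [0.4253, -0.0979, 0.3075]
tcp_rot: [[-0.945, -0.279, 0.169], [-0.275, 0.96, 0.05], [-0.176, 0.0, -0.984]]
force: [1.2, 0.1, -0.2]
finger_gap: 0.0004
grasp_force: 0.0
```

```bash
python3 - <<'E'
from h import *
print(tip(),arm.state()['clock'])
p,d=arm.grab_frame('top');P=pts('top',d);q=w2k(P.reshape(-1,3))
w=q[(q[:,2]>92)&(q[:,2]<101)&(q[:,0]>-90)&(q[:,0]<95)&(abs(q[:,1])<140)]
print(np.percentile(w,[.5,99.5],0).round(1))
for s in(1,-1):
    t=q[(abs(q[:,1]-s*69.5)<22)&(q[:,0]<-79)&(q[:,0]>-120)&(q[:,2]>50)&(q[:,2]<140)]
    print(s,len(t),t[np.argsort(t[:,0])][::6].round(0).tolist())
p,d=arm.grab_frame('scene');cv2.imwrite('pics/s5.png',cv2.resize(p[160:300,230:420],(760,560)))
print(rel((-110.5,-69.5,135),10))
E
```

```text
(array([-142.3,  -31.9,  137.2]), array([ 1.2,  0.1, -0.2])) 6.7
[[ -76.8 -125.3   92.1]
 [  78.   126.7  100.8]]
1 83 [[-85.0, 70.0, 66.0], [-83.0, 74.0, 58.0], [-83.0, 57.0, 57.0], [-82.0, 48.0, 60.0], [-81.0, 87.0, 77.0], [-81.0, 79.0, 57.0], [-81.0, 67.0, 81.0], [-80.0, 70.0, 76.0], [-80.0, 56.0, 57.0], [-80.0, 89.0, 83.0], [-80.0, 78.0, 77.0], [-79.0, 91.0, 93.0], [-79.0, 53.0, 90.0], [-79.0, 64.0, 57.0]]
-1 0 []
[-3.277e+00 -3.265e+00  7.210e-01 -3.000e-03  0.000e+00 -6.000e-03]
```

View pics/s5.png

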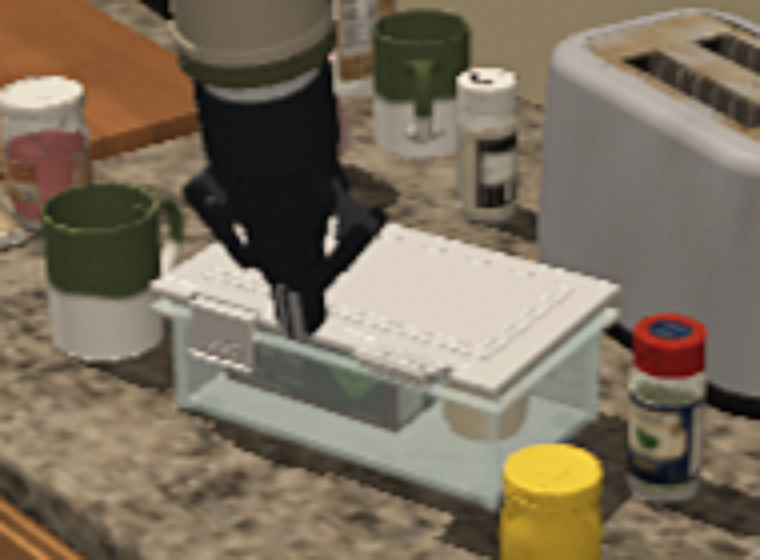

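The left tab hangs flat at crop (222,333), with its outer face at keeper x of about -81 mm, so it is latched and the box has not moved. The right tab is still out at crop (405,365). I go there next.

Call:
carry_out:
  series:
    - [0, -0.5, -2, 0.2, 0, 0, 0]
    - [0, -2, -3.7, 0.4, 0, 0, 0]
    - [0, -3.3, -3.75, 0.7, 0, 0, -0.006]
    - [0, -3.3, -3.75, 0.7, 0, 0, -0.006]

```text
clock: 7.2
eef_pos: [0.4687, -0.1235, 0.3041]
tcp_rot: [[-0.945, -0.282, 0.164], [-0.278, 0.959, 0.047], [-0.171, -0.001, -0.985]]
force: [-1.1, 0.1, -0.1]
finger_gap: -0.0006
grasp_force: 0.0
```

```bash
python3 -c "
from h import *
print(tip(),arm.state()['clock'],arm.state()['joint_pos'].round())
for t in [(-109,-69.5,108),(-110.5,-69.5,98),(-111,-69.5,86),(-109.3,-69.5,77.8),(-105.2,-69.5,71)]:print(rel(t,10))"
```

```text
(array([-108.7,  -68.7,  133.7]), array([-1.1,  0.1, -0.1])) 7.2 [-26.   3.  38. 117.  -8.  53. 123.]
[ 0.519 -0.08   2.526 -0.    -0.003  0.007]
[ 8.370e-01 -7.800e-02  3.486e+00 -0.000e+00 -3.000e-03  7.000e-03]
[ 1.091e+00 -7.600e-02  4.660e+00 -0.000e+00 -3.000e-03  7.000e-03]
[ 1.064e+00 -7.600e-02  5.497e+00 -0.000e+00 -3.000e-03  7.000e-03]
[ 7.760e-01 -7.700e-02  6.237e+00 -0.000e+00 -3.000e-03  7.000e-03]
```

Call:
carry_out:
  series:
    - [0, 0.5, -0.1, 2.4, 0, 0, 0]
    - [0, 0.8, -0.1, 3.5, 0, 0, 0]
    - [0, 1.1, -0.1, 4.6, 0, 0, 0]
    - [0, 1.1, -0.1, 5.5, 0, 0, 0]
    - [0, 0.8, -0.1, 6.2, 0, 0, 0]

```text
clock: 7.7
eef_pos: [0.4701, -0.1241, 0.2411]
tcp_rot: [[-0.946, -0.281, 0.163], [-0.277, 0.96, 0.048], [-0.17, 0.0, -0.985]]
force: [-0.3, -0.4, 1.0]
finger_gap: -0.0001
grasp_force: 0.2
```

```bash
python3 -c "
from h import *
print(tip(),arm.state()['clock'])
for t in [(-101.8,-69.5,67.4),(-96.8,-69.5,64),(-91.8,-69.5,62)]:print(rel(t,10))
p,d=arm.grab_frame('scene');cv2.imwrite('pics/s6.png',cv2.resize(p[160:300,230:420],(760,560)))"
```

```text
(array([-107.6,  -69.4,   70.6]), array([-0.3, -0.4,  1. ])) 7.7
[-0.453  0.012  0.413  0.001 -0.004  0.006]
[-0.888  0.009  0.833  0.001 -0.004  0.006]
[-1.346e+00  6.000e-03  1.115e+00  1.000e-03 -4.000e-03  6.000e-03]
```

View pics/s6.png

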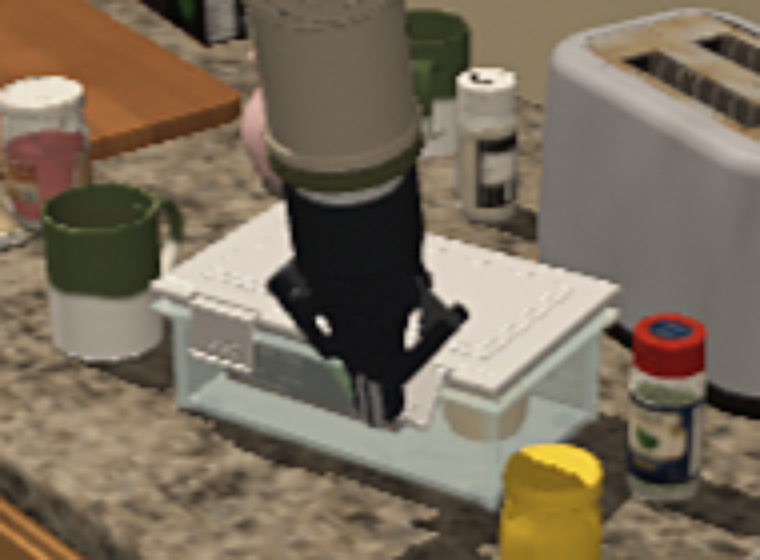

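The right tab is folded partway at crop (425,395), with the fingertip on its outer face. I continue inward.

Call:
carry_out:
  series:
    - [0, -0.3, 0, 0.2, 0, 0, 0]
    - [0, -0.6, 0, 0.5, 0, 0, 0]
    - [0, -0.9, 0, 0.8, 0, 0, 0]
    - [0, -1.1, 0, 0.95, 0, 0, 0]
    - [0, -1.25, 0, 1.05, 0, 0, 0]

```text
clock: 8.25
eef_pos: [0.484, -0.1202, 0.2334]
tcp_rot: [[-0.946, -0.281, 0.164], [-0.277, 0.96, 0.047], [-0.17, -0.0, -0.985]]
force: [-1.3, -1.3, 1.1]
finger_gap: -0.0001
grasp_force: 0.5
```

```bash
python3 -c "
from h import *
print(tip(),arm.state()['clock'])"
```

```text
(array([-93.1, -69.6,  62.9]), array([-1.3, -1.3,  1.1])) 8.25
```

Call:
carry_out:
  series:
    - [0, -0.1, 0, 0, 0, 0, 0]
    - [0, -0.2, 0, 0.03, 0, 0, 0]
    - [0, -0.2, 0, 0.03, 0, 0, 0]

```text
clock: 8.55
eef_pos: [0.4859, -0.1195, 0.2335]
tcp_rot: [[-0.946, -0.281, 0.164], [-0.277, 0.96, 0.048], [-0.17, -0.0, -0.985]]
force: [0.2, -0.4, -0.0]
finger_gap: -0.0002
grasp_force: 0.1
```

```bash
python3 -c "
from h import *
print(tip(),arm.state()['clock'])"
```

```text
(array([-91.1, -69.4,  63. ]), array([ 0.2, -0.4, -0. ])) 8.55
```

The force signature matches the left tab's. I nudge once more, then retreat and look.

Call:
carry_out:
  series:
    - [0, -0.1, 0, 0, 0, 0, 0]
    - [0, -0.1, 0, 0, 0, 0, 0]

```text
clock: 8.75
eef_pos: [0.4865, -0.1194, 0.2335]
tcp_rot: [[-0.946, -0.281, 0.163], [-0.277, 0.96, 0.048], [-0.17, -0.0, -0.986]]
force: [-2.3, -0.1, 0.5]
finger_gap: -0.0001
grasp_force: 1.2
```

Call:
carry_out:
  series:
    - [0, 2, 0, -1, 0, 0, 0]
    - [0, 4, 0, -4, 0, 0, 0]
    - [0, 4, 0, -8, 0, 0, 0]
    - [0, 4, 5, -13, 0, 0, 0]
    - [0, 4, 10, -18, 0, 0, 0]

```text
clock: 9.25
eef_pos: [0.4036, -0.0699, 0.3772]
tcp_rot: [[-0.946, -0.278, 0.166], [-0.274, 0.96, 0.047], [-0.172, -0.001, -0.985]]
force: [1.5, 1.6, 0.2]
finger_gap: -0.0
grasp_force: 0.0
```

Call:
carry_out:
  series:
    - [0, 0, 5, -2, 0, 0, 0]
    - [0, 0, 10, -2, 0, 0, 0]
    - [0, 0, 15, -2, 0, 0, 0]
    - [0, 0, 20, -2, 0, 0, 0]
    - [0, 0, 20, -2, 0, 0, 0]

```text
clock: 9.75
eef_pos: [0.343, 0.1258, 0.3953]
tcp_rot: [[-0.943, -0.288, 0.164], [-0.284, 0.958, 0.049], [-0.172, 0.0, -0.985]]
force: [0.2, -1.1, 0.2]
finger_gap: -0.0
grasp_force: 0.0
```

```bash
python3 - <<'E'
from h import *
print(tip(),arm.state()['clock'])
p,d=arm.grab_frame('top');P=pts('top',d);q=w2k(P.reshape(-1,3))
m=(abs(q[:,1])<115)&(q[:,2]>90)&(q[:,2]<104)&(q[:,0]>-70)&(q[:,0]<70)
A=np.c_[q[m][:,:2],np.ones(m.sum())]; c=np.linalg.lstsq(A,q[m][:,2],rcond=None)[0]
print(m.sum(),"z front/back",c@[-77,0,1],c@[74,0,1])
w=q[(q[:,2]>92)&(q[:,2]<101)&(q[:,0]>-90)&(q[:,0]<95)&(abs(q[:,1])<140)]
print(np.percentile(w,[.5,99.5],0).round(1))
for s in(1,-1):
    t=q[(abs(q[:,1]-s*69.5)<20)&(q[:,0]<-78)&(q[:,0]>-120)&(q[:,2]>62)&(q[:,2]<88)]
    print(s,len(t),np.median(t,0).round(1),t[:,0].min())
p,d=arm.grab_frame('scene');cv2.imwrite('pics/s7.png',cv2.resize(p[160:300,230:420],(760,560)))
E
```

```text
(array([-160.6,  206. ,  224.9]), array([ 0.2, -1.1,  0.2])) 9.75
4346 z front/back 95.57353036128211 96.49750005617865
[[ -77.9 -126.5   92.1]
 [  78.2  123.4  100.8]]
1 40 [-79.4  66.3  76.1] -81.76552756894112
-1 43 [-79.4 -69.2  74.1] -83.04022784280276
```

View pics/s7.png

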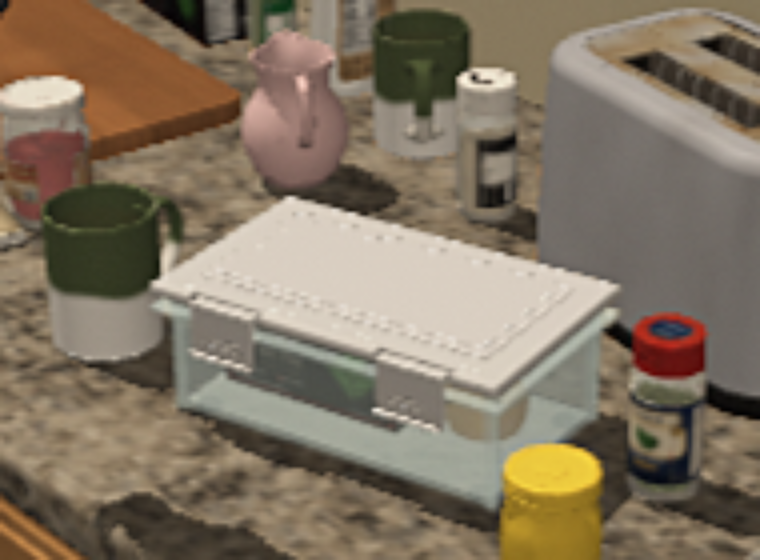

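The lid is flat and both tabs hang flat, at crop (222,333) and (410,390). The box, its contents and its neighbours have not moved, and the arm is clear, so I hand in the job.

```bash
python3 -c "
from cell import arm
print(arm.finish_job())"
```

```text
the job is handed in; nothing more can be done
None
```

The box is closed and the job handed in at about 10 s: lid fully down, both tabs clicked in and flat in the last picture, nothing visibly moved; the lid press did briefly read 34 N at the fingertips as it bottomed out.

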